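# Show the inspection camera its reference target in the mirror

### The job

The chair-leg inspection camera has to be shown its orange reference target. Pick up the glue scraper and, with its thin blade under the lip (not with the fingers), lever up the green cover of the target case until it stands open upright, then lay the scraper down flat on the bench clear of the case and the camera rig and let go of it. Then turn the sprung mirror clockwise by its blue grip until the camera sees the orange target in the middle of the mirror (the yellow pointer then aims at it), and finish while still gripping the mirror at that angle, because it springs back if let go; leave everything else on the bench where it is.

Things in the scene. Friction and masses are not known exactly. Their poses are not given: they have to be found in the camera images.
- scraper_grip (a point): Glue scraper, loose, 90 g, lying flat: dark wooden handle 100 long, 22 wide, 24 tall (mm), then a flat steel blade 30 wide, 2 thick, ending 80 mm beyond the handle's front end, at half its height. This point is where to grip, near the centre of mass: 12 mm above the underside, 45 mm behind the handle's front end. x runs along the tool to the blade's tip, z up from its upper face.
- scraper_tip (a point): Middle of the scraper blade's front edge, 125 mm ahead of scraper_grip along the tool's x and at the same height; same axes.
- scraper: The same scraper; origin under the front end of its handle, on its underside; same axes as scraper_grip.
- case: Target case, fixed to the bench: grey open-topped box, 100 (x) by 120 (y), 50 mm high, with a green hinged cover on top. Origin at the centre of its underside. The cover's hinge lies along y on the case's +x rim; the cover's lip sticks out 14 mm beyond the case's -x wall.
- cover: Green cover, plate 114 (x) by 120 (y) by 6 mm, 120 g. Origin mid hinge line, 50 mm above the bench; shut, its underside is at that height, its axes are the case's and it stretches from the hinge along -x. Opens upward through 1.75 rad (tilt of z: 0 shut, 1.57 upright). The hinge is stiff (0.12 N m friction): the cover stays where it is left; lifting takes about 2 N at the lip.
- cover_lip (a point): Middle of the free edge of the cover's underside, 114 mm from the hinge; shut, it is 50 mm above the bench, and the 14 mm of plate next to it overhang free air. Axes as the cover's.
- target (a point): Centre of the orange target disc, 60 mm across with a white centre, on the cover's inner face (its underside when shut), 55 mm from the hinge; with the cover upright it is about 105 mm above the bench and faces the case's -x side. Axes as the cover's.
- rig: Camera rig, fixed to the bench: round base 96 mm across with the mirror's upright pivot at its centre, and a rail along +x to a small black camera that looks back along -x at the mirror. Origin on the pivot axis at bench height.
- lens (a point): Front of the camera's lens, 178 mm from the pivot along the rig's x, 105 mm above the bench; the camera stands up to 128 mm high behind it and reaches to 250 mm from the pivot.
- mirror: Mirror on the rig's upright pivot: plate 86 wide, 76 tall, 8 thick (mm), centre 105 mm above the bench, mirrored on its +x side (x: normal). Origin on the pivot at bench height. At rest faces the camera; turns clockwise seen from above by up to 1.5 rad against a return spring (0.12 N m/rad). Right when its normal halves the horizontal angle between the directions from pivot to lens and to target.
- mirror_grip (a point): Centre of the blue grip on top of the mirror, on the pivot axis, 171 mm above the bench: a block 14 thick (along the mirror's x), 46 long (along its y), 30 tall; 15 mm of free space under it. Turns with the mirror.
- pointer: Yellow sight pointer, a thin flat needle 95 mm long, lying just above the rig's base and geared to turn twice as far as the mirror: its x axis always points along the camera's line of sight after the mirror, so the camera sees in the middle of the mirror whatever the x axis aims at (seen from above). Origin on the pivot axis at bench height.
- glue_bottle: Bystander: white glue bottle 60 across, 140 mm tall; origin under its centre.
- dowel_cup: Bystander: metal cup of dowels 72 across, 80 mm tall; origin under its centre.
- sanding_block: Bystander: cork sanding block 110 by 65 by 34 mm; origin under its centre.
- mallet: Bystander: beech mallet lying down, head 75 by 110 by 65 mm high, handle 190 mm along its x; origin under the head's centre.
- slats: Bystander: three stacked beech slats 170 by 56 by 30 mm; origin under the centre.
- clamp: Bystander: bar clamp lying flat, bar 300 mm along its x, jaws 75 mm to -y, 32 mm high; origin under the bar's middle.
Things that resemble listed ones, but are neither listed nor needed, are in the scene too. What is shaped like the scraper but pink is not meant.

How it is judged:
By the outcome, as a careful person would: the job done as asked, in the order asked, and still so for the second after the job is handed in, while the arm keeps its last pose, push and grip.
It also fails if it takes over 66 s, if anything falls off the work surface, if the arm or the gripper's body presses on something with over 40 N, if the wrist force passes 120 N, or if a joint passes its speed limit or range.

### The arm

A 6-joint arm with a two-finger parallel gripper is mounted at the origin on the work surface. World frame = base frame: x ahead of the robot, y to its left, z up, the work surface at z = 0. Lengths are in mm, angles in rad, forces in N, time in s.
With the tool pointing down it reaches from about 300 to 775 mm from the base axis. Payload 14.6 kg.
Tool frame: the origin (TCP) lies between the finger pads; the fingertips stand 11 mm ahead of it and the grasp point (between the pads) lies 8 mm behind it; z points along the fingers, y is the direction in which the jaws open and shut (so a half turn about z gives the same grasp; the last joint's range is limited). The gripper opens to 94 mm and grips with 3 to 60 N. Pads are 16 mm wide; open, the fingers measure 119 mm over their backs; the gripper's body (75 mm by 177 mm) begins 78 mm behind the grasp point.
Start: joints at [1.036, 0.3, 1.521, -0, 1.321, -0.067], TCP at [248.004, 490.901, 216.446] pointing down, gripper open.
Joint ranges: [-3.03, 3.03], [-0.79, 2.21], [0.23, 2.52], [-1.04, 4.18], [0, 3.07], [-2.55, 2.55]. Speed limits (rad/s): [2.22, 2.22, 2.57, 3.14, 3.14, 3.14].

### API

Orientations are given as [roll, pitch, yaw] about the fixed x, y, z axes, in that order (R = Rz(yaw) Ry(pitch) Rx(roll)).
In Python, from cell import * gives the robot as it stands.
- The arm moves only by the tool arm_command, never from a script. Its argument "deltas" is a list of rows, each an object with "xyz": the shift along the world's x, y, z in m, a list of three; "turn": the turn, a rotation vector about the world's x, y, z in rad, a list of three. A call has 1 to 12 rows; each row shifts and turns the commanded pose from where the row before left it; what a row does not reach is not made up. A row lasts 1/8 s, in which the tool goes at most 62.5 mm and 10.7 degrees, less where a joint would pass 70% of its speed; a pose out of reach is approached as far as the arm can. A call with a gripper value outside its range is refused whole. "gripper" is the closure, from 0 (fully open) to 1 (shut), set as the call begins (left out, the last holds). The fingers move at their own pace and stop on an object; "force" is the grip in N (left out, the last holds). Time passes only in rows, so rows that do not move let the fingers close. It gives the time, the measured TCP pose, the force and the opening at its end, in the units of the state.
- read_state(): the state, without advancing time (a new reading comes with each control period).
- camera(name): name is "scene" or "top"; returns a dict with "color" (480x640x3 uint8, red, green, blue), "fx", "fy", "cx", "cy" (pixels), "rvec" (rotation vector, rad) and "tvec" (3), from world to camera coordinates, as OpenCV has them. Camera axes: x right, y down, z forward; pixel columns grow to the right and rows downward; lengths in mm; the calibration is good to about 2 mm. A picture is of the moment at which its call begins. There is no depth.
- sign_off(): hands the job in, once; it reports no verdict.
The state is a dict: "clock": time; "joints": joint angles; "qd": joint speeds; "effort": joint torques, N m; "eef_pos": TCP position; "eef_rot": TCP orientation; "wrist_force": force on the tool from outside, world axes, zero at the start; "moment": the same for the moment, N m; "finger_gap": finger opening in mm.
Only numpy, scipy, OpenCV 4.12 (cv2) and the standard library are available. Lean on these libraries where they do the work, as an engineer would, in place of code of your own. Each camera call takes 0.05 s, during which the arm holds its last target.

## Working session

There is one attempt and no reset: what is moved stays moved. The work goes in short steps, Python scripts to look and compute and a tool call to move; the robot and the scene stay as the last step left them, time stands still between calls to the robot, and variables do not carry over. Pictures are saved under pics/ and viewed, and the job is handed in when it is done.

Besides the shell and the picture viewer there is one more tool, called after "Request:" as name(argument=value, ...) on one line, values as JSON. arm_command: Moves the arm, as the interface text tells. Its arguments: {"type":"object","properties":{"deltas":{"type":"array","items":{"type":"object","properties":{"xyz":{"type":"array","items":{"type":"number"}},"turn":{"type":"array","items":{"type":"number"}}}}},"gripper":{"type":"number"},"force":{"type":"number"}},"required":["deltas"]}

```bash
ls; mkdir -p pics
python3 - <<'E'
from cell import *
import cv2
print(read_state())
for n in("scene","top"):
    c=camera(n); cv2.imwrite(f"pics/{n}0.png",c["color"][:,:,::-1]); print({k:v for k,v in c.items() if k!="color"})
E
```

```text
pics
{'clock': 0.0, 'joints': array([ 1.03641281e+00,  3.00472312e-01,  1.52158597e+00,  6.11270340e-06,
        1.32071287e+00, -6.66186603e-02]), 'qd': array([-0.00075013,  0.00015997, -0.00040098,  0.00041338, -0.00021574,
        0.00014389]), 'effort': array([-5.38113436e-04, -5.31809449e+01, -3.52719498e+01,  7.06688385e-02,
        2.44615262e-02, -1.13250030e-04]), 'eef_pos': array([247.87069406, 490.69229518, 215.88359598]), 'eef_rot': array([-3.14041716e+00, -8.43597398e-05,  2.67382623e+00]), 'wrist_force': array([ 0.20265502, -0.19746369, -0.99584584]), 'moment': array([0.05660148, 0.01747287, 0.04508652]), 'finger_gap': 94.47493990758655}
{'fx': 454.12320281022465, 'fy': 454.12320281022465, 'cx': 323.9266036053494, 'cy': 238.82185690247272, 'rvec': array([ 1.91121429,  1.33101275, -0.62029059]), 'tvec': array([-189.73892042, -184.5798277 , 1664.03288398])}
{'fx': 562.0757051476378, 'fy': 562.0757051476378, 'cx': 320.2268740827387, 'cy': 231.81589210640195, 'rvec': array([ 2.11077522, -2.14643854,  0.16741511]), 'tvec': array([  25.84079244,  528.70544055, 1606.98366324])}
```

View pics/scene0.png

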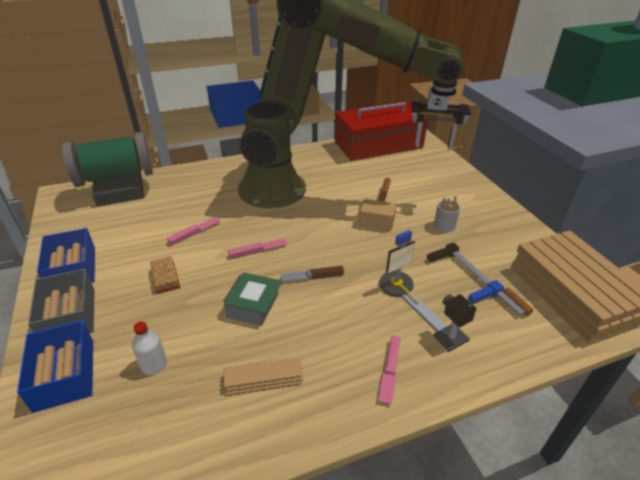

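View pics/top0.png

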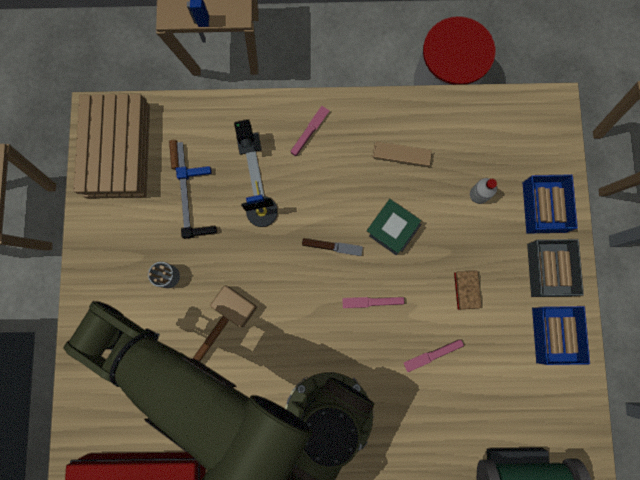

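Both views show the whole bench. Scraper-like things in the top view are the dark wooden one at (333,247) and pink ones at (374,302), (434,355) and (310,130). I choose the wooden one at (333,247) and will check it in a close crop.

```bash
cat > h.py <<'E'
from cell import *
import cv2, numpy as np
def cam(n):
    c=camera(n); c["K"]=np.array([[c["fx"],0,c["cx"]],[0,c["fy"],c["cy"]],[0,0,1]]); c["R"]=cv2.Rodrigues(c["rvec"])[0]; return c
def pix2z(c,uv,z):
    uv=np.atleast_2d(uv).astype(float)
    r=np.c_[(uv[:,0]-c["cx"])/c["fx"],(uv[:,1]-c["cy"])/c["fy"],np.ones(len(uv))]@c["R"]
    o=-c["R"].T@c["tvec"]; return o+r*((z-o[2])/r[:,2])[:,None]
def proj(c,p): return cv2.projectPoints(np.atleast_2d(p).astype(float),c["rvec"],c["tvec"],c["K"],None)[0][:,0]
def crop(c,x0,y0,x1,y1,s,f):
    im=cv2.resize(c["color"][y0:y1,x0:x1,::-1],None,fx=s,fy=s,interpolation=cv2.INTER_CUBIC); cv2.imwrite(f,im)
E
python3 - <<'E'
from h import *
c=cam("top"); crop(c,225,105,445,275,3.6,"pics/t1.png")
c=cam("scene"); crop(c,215,220,485,410,2.9,"pics/s1.png")
E
```

```text
(no output)
```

View pics/t1.png

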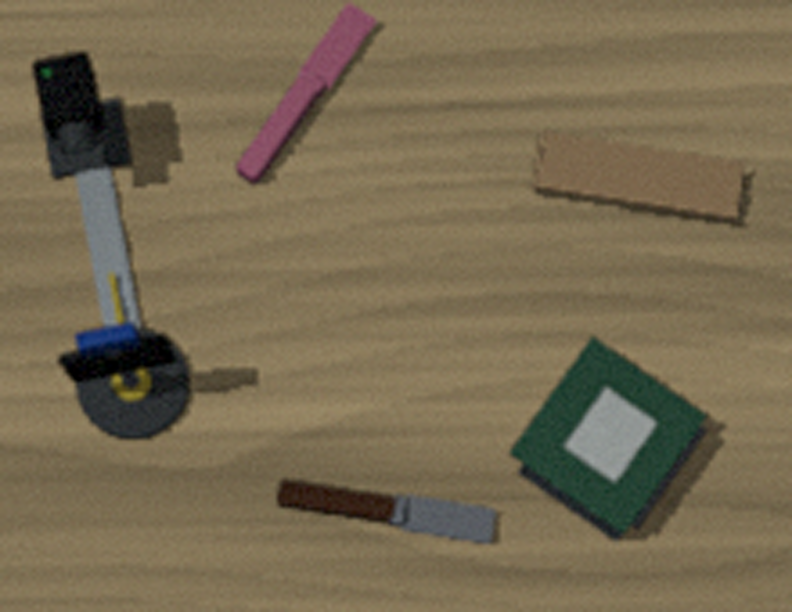

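View pics/s1.png

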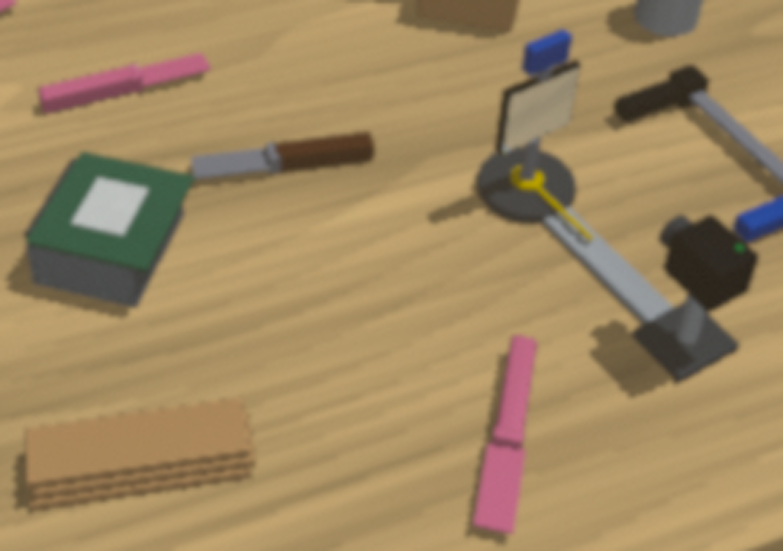

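Run:
```python
from h import *
c=cam("top"); s=cam("scene")
print("cams",-c["R"].T@c["tvec"],-s["R"].T@s["tvec"])
f=lambda a:np.array(a)/3.6+[225,105]
g=lambda a:np.array(a)/(2.9)+[215,220]
P=pix2z(c,f([(593,338),(710,417),(622,538),(511,454)]),56); print(P.round(1))
print([np.linalg.norm(P[i]-P[(i+1)%4]).round(1) for i in range(4)])
P2=pix2z(s,g([(80,153),(190,178),(137,268),(28,236)]),56); print(P2.round(1))
print([np.linalg.norm(P2[i]-P2[(i+1)%4]).round(1) for i in range(4)])
print("scr top",pix2z(c,f([(279,492),(400,510),(495,526)]),12).round(1))
print("scr scn",pix2z(s,g([(372,147),(272,157),(192,170)]),12).round(1))
print("base top",pix2z(c,f([(134,384)]),0), "scene",pix2z(s,g([(527,188)]),5))
print("cam lens/mirror grip", pix2z(c,f([(107,338)]),186),pix2z(s,g([(548,46)]),176))
```

```text
cams [2.52792284e+02 1.12039325e+00 1.67292812e+03] [1382.2462079  -330.44399538  905.13987667]
[[ 621.8 -189.2   56. ]
 [ 554.4 -281.5   56. ]
 [ 456.7 -206.4   56. ]
 [ 526.8 -119.4   56. ]]
[np.float64(114.4), np.float64(123.2), np.float64(111.8), np.float64(117.9)]
[[ 465.9 -209.4   56. ]
 [ 532.8 -122.2   56. ]
 [ 622.6 -195.5   56. ]
 [ 554.2 -275.3   56. ]]
[np.float64(110.0), np.float64(115.9), np.float64(105.1), np.float64(110.2)]
scr top [[ 505.7   70.8   12. ]
 [ 488.8  -29.4   12. ]
 [ 474.1 -107.6   12. ]]
scr scn [[ 508.1   70.8   12. ]
 [ 487.9  -27.3   12. ]
 [ 478.8 -106.4   12. ]]
base top [[601.93077636 192.84195404   0.        ]] scene [[606.00510383 192.99912174   5.        ]]
cam lens/mirror grip [[598.88416819 191.96295934 186.        ]] [[600.13002296 195.27641434 176.        ]]
```

```bash
cat > ov.py <<'E'
from h import *
def T(x,y,yaw):
    c,s=np.cos(yaw),np.sin(yaw)
    return lambda p:(np.array(p,float)@np.array([[c,s,0],[-s,c,0],[0,0,1]]))+[x,y,0]
def box(x0,x1,y0,y1,z0,z1):
    v=[(x,y,z) for x in(x0,x1) for y in(y0,y1) for z in(z0,z1)]
    return [(v[i],v[j]) for i in range(8) for j in range(i) if bin(i^j).count("1")==1]
def draw(c,im,segs,off,s,col):
    for a,b in segs:
        p=(proj(c,[a,b])-off+.5)*s-.5; cv2.line(im,tuple(int(v) for v in p[0].round()),tuple(int(v) for v in p[1].round()),col,1,cv2.LINE_AA)
E
python3 - <<'E'
from ov import *
from scipy.optimize import least_squares
c=cam("top"); s=cam("scene")
f=lambda a:np.array(a)/3.6+[225,105]
g=lambda a:np.array(a)/(2.9)+[215,220]
# case: corners A(-x,+-y)...
A,B,C,D=[0,1,2,3]
ct=f([(593,338),(710,417),(622,538),(511,454)]); cs=g([(137,268),(28,236),(80,153),(190,178)])
# case frame yaw ~-2.2: x dir from A to B
loc=[(-64,0,56)]*4
def corners(p):
    t=T(*p); return t([(-64,-60,56),(50,-60,56),(50,60,56),(-64,60,56)])
best=None
for fl in(0,1):
    def r(p):
        q=corners(p)
        return np.r_[(proj(c,q)-np.roll(ct,fl*2,0)).ravel(),(proj(s,q)-np.roll(cs,fl*2,0)).ravel()]
    o=[]
    for y0 in(-2.2,0.93,2.5,-.7):
        k=least_squares(r,[541,-200,y0]); o.append(k)
    k=min(o,key=lambda k:k.cost); print(fl,k.x,k.cost,k.fun.round(1))
E
```

```text
0 [ 542.68587912 -205.16091565   -0.9834916 ] 5190.924159941031 [  0.7  55.5   0.   11.5   0.3 -55.2  -0.6 -10.2 -11.6 -43.7  -4.3  -8.6
  12.3  40.9   3.9   5.8]
1 [ 534.93351483 -193.50215483    2.15713192] 5190.924163911487 [  0.3 -55.2  -0.5 -10.3   0.6  55.5   0.   11.5  12.3  40.9   3.9   5.8
 -11.6 -43.7  -4.3  -8.6]
```

Run:
```python
from ov import *
from scipy.optimize import least_squares
c=cam("top"); s=cam("scene")
f=lambda a:np.array(a)/3.6+[225,105]
g=lambda a:np.array(a)/(2.9)+[215,220]
ct=f([(593,338),(710,417),(622,538),(511,454)]); cs=g([(137,268),(28,236),(80,153),(190,178)])
def corners(p): return T(*p)([(-64,60,56),(50,60,56),(50,-60,56),(-64,-60,56)])
def r(p):
    q=corners(p); return np.r_[(proj(c,q)-ct).ravel(),(proj(s,q)-cs).ravel()]
k=least_squares(r,[541,-200,-2.2]); print(k.x,k.cost,k.fun.round(1)); p=k.x
# scraper: grip at, blade
st=f([(279,492),(400,510),(495,526)]); ss=g([(372,147),(272,157),(192,170)])
def r2(q):
    P=T(*q)([(-100,0,12),(0,0,12),(80,0,12)]); return np.r_[(proj(c,P)-st).ravel(),(proj(s,P)-ss).ravel()]
k2=least_squares(r2,[488,-28,-1.75]); print(k2.x,k2.cost,k2.fun.round(1)); q=k2.x
rig=(603.5,193,0.19)
print("rail end",pix2z(c,f([(95,172)]),5)-[603.5,193,0])
tc=T(*p); tq=T(*q); tr=T(*rig)
m=lambda t,b:[(t(a),t(e)) for a,e in b]
for n,cc,(x0,y0,x1,y1),sc in(("t",c,(225,105,445,275),3.6),("s",s,(215,220,485,410),2.9)):
    im=cv2.resize(cc["color"][y0:y1,x0:x1,::-1],None,fx=sc,fy=sc,interpolation=cv2.INTER_CUBIC); o=np.array([x0,y0])
    draw(cc,im,m(tc,box(-50,50,-60,60,0,50)),o,sc,(0,0,255)); draw(cc,im,m(tc,box(-64,50,-60,60,50,56)),o,sc,(0,255,255))
    draw(cc,im,m(tq,box(-100,0,-11,11,0,24)),o,sc,(0,0,255)); draw(cc,im,m(tq,box(0,80,-15,15,11,13)),o,sc,(0,255,255))
    draw(cc,im,m(tr,box(-4,4,-43,43,67,143)),o,sc,(0,255,0)); draw(cc,im,m(tr,box(-7,7,-23,23,156,186)),o,sc,(255,255,0))
    draw(cc,im,m(tr,[((0,0,0),(178,0,0)),((0,0,0),(0,48,0)),((0,0,105),(178,0,105)),((250,0,128),(200,0,128))]),o,sc,(255,0,255))
    cv2.imwrite(f"pics/{n}ov.png",im)
```

```text
[ 536.89850725 -205.2781953    -2.23095483] 9.035778469023372 [ 0.8 -0.6  0.   0.2  0.5 -0.7 -0.5 -0.7  1.7 -0.1 -2.5  0.5 -0.1 -1.8
  1.1 -1.4]
[489.21467299 -28.00295439  -1.74234314] 0.8508102875448378 [ 0.1 -0.2 -0.5 -0.1 -0.3 -0.5 -0.3 -0.4 -0.1  0.3 -0.5 -0.7]
rail end [[183.62607058  33.05572004   5.        ]]
```

View pics/tov.png

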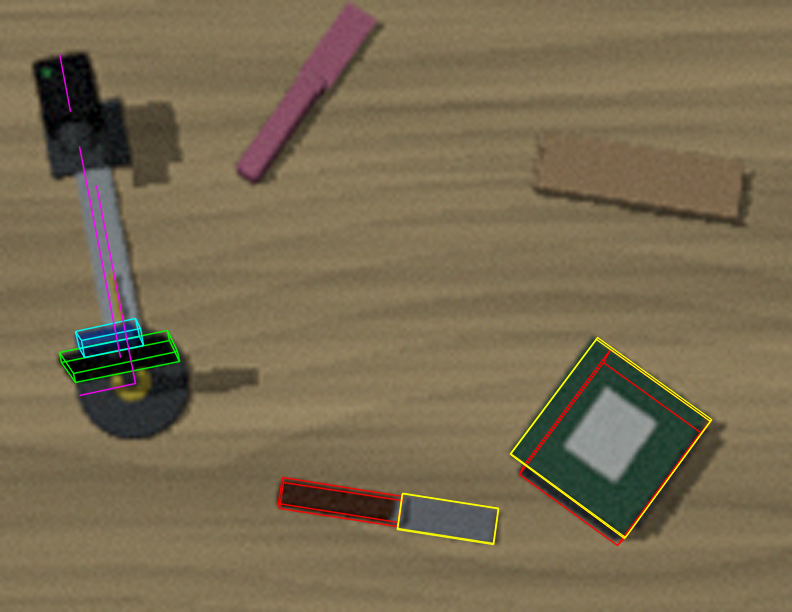

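View pics/sov.png

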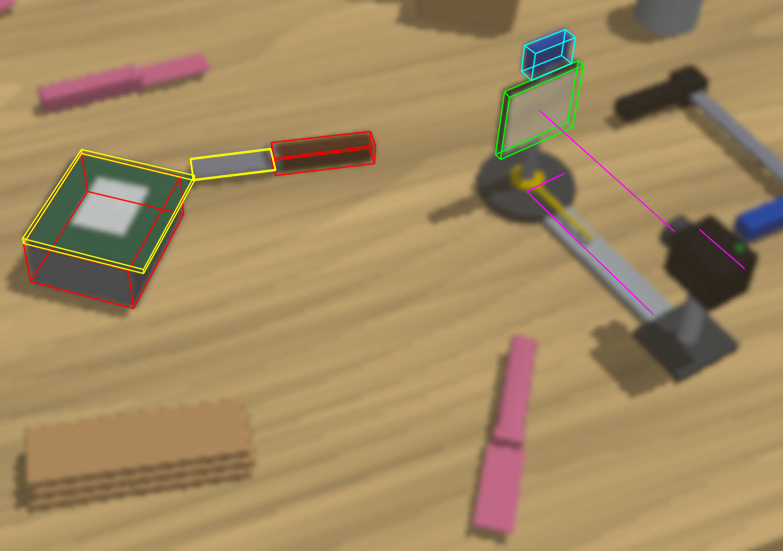

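The overlays agree with both views. The lip is on the case edge facing the mirror, and the wooden scraper is confirmed: grip at about (497,16), yaw −1.742. I'll move above it.

Request:
arm_command(deltas=[{"xyz": [0.0249,-0.0474,0],"turn": [0,0,-0.1275]},{"xyz": [0.0249,-0.0474,0],"turn": [0,0,-0.1275]},{"xyz": [0.0249,-0.0474,0],"turn": [0,0,-0.1275]},{"xyz": [0.0249,-0.0474,0],"turn": [0,0,-0.1275]},{"xyz": [0.0249,-0.0474,0],"turn": [0,0,-0.1275]},{"xyz": [0.0249,-0.0474,0],"turn": [0,0,-0.1275]},{"xyz": [0.0249,-0.0474,0],"turn": [0,0,-0.1275]},{"xyz": [0.0249,-0.0474,0],"turn": [0,0,-0.1275]},{"xyz": [0.0249,-0.0474,0],"turn": [0,0,-0.1275]},{"xyz": [0.0249,-0.0474,0],"turn": [0,0,-0.1275]},{"xyz": [0,0,-0.05]},{"xyz": [0,0,-0.05]}], gripper=0.3, force=60)

```text
validation failed for argument at $.de...
```

Request:
arm_command(deltas=[{"xyz": [0.0249,-0.0474,0.0],"turn": [0.0,0.0,-0.1275]},{"xyz": [0.0249,-0.0474,0.0],"turn": [0.0,0.0,-0.1275]},{"xyz": [0.0249,-0.0474,0.0],"turn": [0.0,0.0,-0.1275]},{"xyz": [0.0249,-0.0474,0.0],"turn": [0.0,0.0,-0.1275]},{"xyz": [0.0249,-0.0474,0.0],"turn": [0.0,0.0,-0.1275]},{"xyz": [0.0249,-0.0474,0.0],"turn": [0.0,0.0,-0.1275]},{"xyz": [0.0249,-0.0474,0.0],"turn": [0.0,0.0,-0.1275]},{"xyz": [0.0249,-0.0474,0.0],"turn": [0.0,0.0,-0.1275]},{"xyz": [0.0249,-0.0474,0.0],"turn": [0.0,0.0,-0.1275]},{"xyz": [0.0249,-0.0474,0.0],"turn": [0.0,0.0,-0.1275]},{"xyz": [0.0,0.0,-0.05],"turn": [0.0,0.0,0.0]},{"xyz": [0.0,0.0,-0.05],"turn": [0.0,0.0,0.0]}], gripper=0.3, force=60)

```text
clock: 2.0
eef_pos: [497.2, 16.2, 115.3]
eef_rot: [3.14, -0.0, 1.397]
wrist_force: [1.3, 0.2, -0.7]
finger_gap: 65.5
```

Request:
arm_command(deltas=[{"xyz": [0.0,0.0,-0.045],"turn": [0.0,0.0,0.0]},{"xyz": [0.0,0.0,-0.035],"turn": [0.0,0.0,0.0]},{"xyz": [0.0,0.0,-0.015],"turn": [0.0,0.0,0.0]},{"xyz": [0.0,0.0,-0.007],"turn": [0.0,0.0,0.0]},{"xyz": [0.0,0.0,0.0],"turn": [0.0,0.0,0.0]}])

```text
clock: 2.62
eef_pos: [497.4, 16.9, 15.1]
eef_rot: [3.141, -0.0, 1.399]
wrist_force: [-0.8, 0.1, 0.5]
finger_gap: 65.9
```

Run:
```python
from h import *
c=cam("top"); crop(c,265,190,425,300,4.5,"pics/t2.png")
c=cam("scene"); crop(c,215,200,395,340,4.2,"pics/s2.png")
```

```text
(no output)
```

View pics/s2.png

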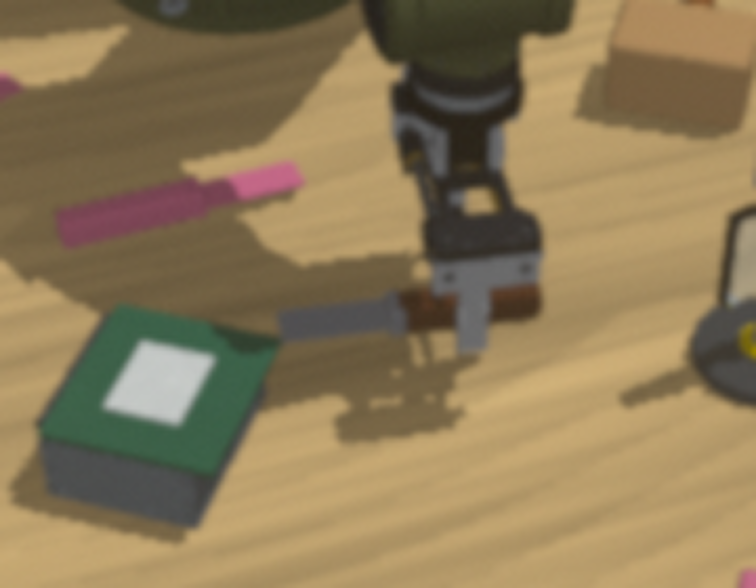

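The fingers straddle the dark handle at about (470,310) in the crop, so the placing is right. I'll close and lift.

Request:
arm_command(deltas=[{"xyz": [0.0,0.0,-0.002],"turn": [0.0,0.0,0.0]},{"xyz": [0.0,0.0,0.0],"turn": [0.0,0.0,0.0]},{"xyz": [0.0,0.0,0.0],"turn": [0.0,0.0,0.0]},{"xyz": [0.0,0.0,0.0],"turn": [0.0,0.0,0.0]},{"xyz": [0.0,0.0,0.0],"turn": [0.0,0.0,0.0]},{"xyz": [0.0,0.0,0.0],"turn": [0.0,0.0,0.0]}], gripper=1.0, force=60)

```text
clock: 3.48
eef_pos: [497.0, 16.9, 12.5]
eef_rot: [-3.142, -0.0, 1.399]
wrist_force: [-1.0, 0.1, 0.7]
finger_gap: 21.6
```

Request:
arm_command(deltas=[{"xyz": [0.0,0.0,0.03],"turn": [0.0,0.0,0.0]},{"xyz": [0.0,0.0,0.05],"turn": [0.0,0.0,0.0]},{"xyz": [0.035,0.0,0.02],"turn": [0.0,0.0,0.0]},{"xyz": [0.04,-0.01,0.0],"turn": [0.0,0.0,-0.122]},{"xyz": [0.04,-0.01,0.0],"turn": [0.0,0.0,-0.122]},{"xyz": [0.04,-0.015,0.0],"turn": [0.0,0.0,-0.122]},{"xyz": [0.022,-0.01,0.0],"turn": [0.0,0.0,-0.122]},{"xyz": [0.0,0.0,-0.035],"turn": [0.0,0.0,0.0]},{"xyz": [0.0,0.0,-0.025],"turn": [0.0,0.0,0.0]},{"xyz": [0.0,0.0,-0.009],"turn": [0.0,0.0,0.0]},{"xyz": [0.0,0.0,0.0],"turn": [0.0,0.0,0.0]}])

```text
clock: 4.85
eef_pos: [674.0, -28.1, 43.4]
eef_rot: [-3.141, 0.0, 0.911]
wrist_force: [-0.3, -0.3, -0.3]
finger_gap: 21.6
```

Run:
```python
from ov import *
st=read_state(); print(st["clock"],st["eef_pos"],st["eef_rot"],st["finger_gap"])
p=st["eef_pos"]; yaw=st["eef_rot"][2]-np.pi
g=T(p[0],p[1],yaw)
tc=T(536.9,-205.3,-2.231); c=cam("top"); s=cam("scene")
m=lambda t,b:[(t(a),t(e)) for a,e in b]
z=p[2]-.5
for n,cc,(x0,y0,x1,y1),sc in(("t",c,(265,130,425,280),4),("s",s,(215,200,415,350),4)):
    im=cv2.resize(cc["color"][y0:y1,x0:x1,::-1],None,fx=sc,fy=sc,interpolation=cv2.INTER_CUBIC); o=np.array([x0,y0])
    cv2.imwrite(f"pics/{n}3r.png",im)
    draw(cc,im,m(g,box(45,125,-15,15,z-1,z+1)),o,sc,(0,255,255));draw(cc,im,m(tc,box(-64,50,-60,60,50,56)),o,sc,(0,0,255))
    cv2.imwrite(f"pics/{n}3.png",im)
```

```text
4.85 [673.97143686 -28.06845323  43.41052668] [-3.14123409e+00  2.35515714e-04  9.10840448e-01] 21.617278060804043
```

View pics/s3.png

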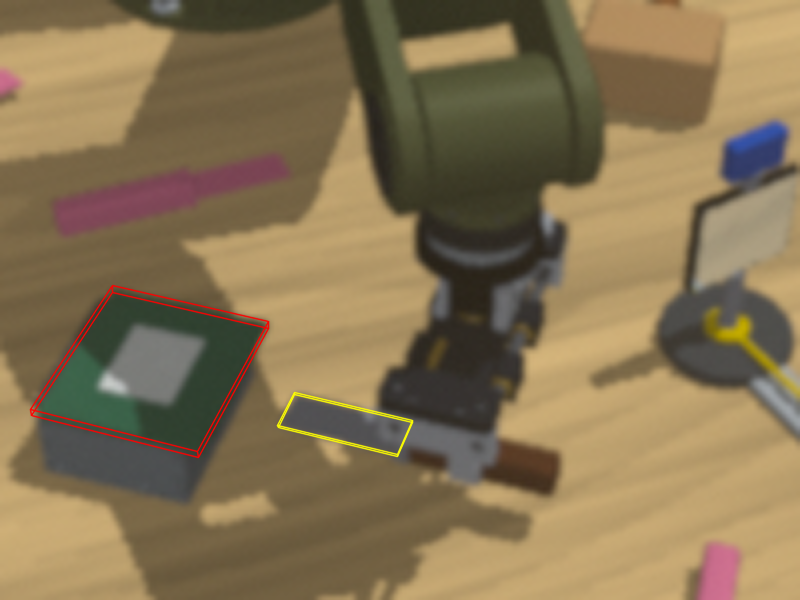

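View pics/t3.png

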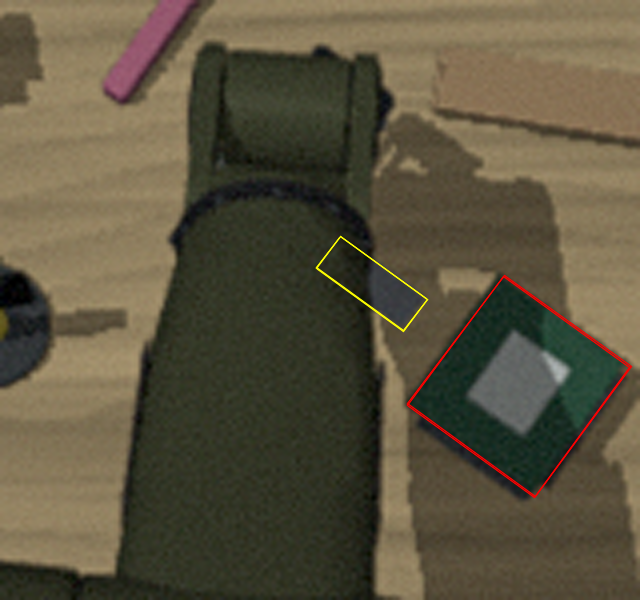

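The blade tip is where predicted in both views. Now I insert it 10 mm under the lip and lift a first part.

Request:
arm_command(deltas=[{"xyz": [-0.0068,-0.0087,0.0],"turn": [0.0,0.0,0.0]},{"xyz": [-0.0068,-0.0087,0.0],"turn": [0.0,0.0,0.0]},{"xyz": [-0.0068,-0.0087,0.0],"turn": [0.0,0.0,0.0]},{"xyz": [-0.0068,-0.0087,0.0],"turn": [0.0,0.0,0.0]},{"xyz": [0.0,0.0,0.0],"turn": [0.0,0.0,0.0]},{"xyz": [0.0,0.0,0.006],"turn": [0.0,0.0,0.0]},{"xyz": [-0.0004,-0.0005,0.008],"turn": [0.0,0.0,0.0]},{"xyz": [-0.0004,-0.0005,0.008],"turn": [0.0,0.0,0.0]},{"xyz": [-0.0011,-0.0014,0.0077],"turn": [0.0,0.0,0.0]},{"xyz": [-0.0011,-0.0014,0.0077],"turn": [0.0,0.0,0.0]}])

```text
clock: 6.2
eef_pos: [643.8, -66.7, 81.5]
eef_rot: [3.141, -0.0, 0.911]
wrist_force: [-0.8, 0.6, -3.9]
finger_gap: 21.7
```

```bash
cat > look.py <<'E'
from ov import *
import sys
n=sys.argv[1]
st=read_state(); print(st["clock"],st["eef_pos"].round(1),st["eef_rot"].round(3),st["finger_gap"],st["wrist_force"].round(1),st["moment"].round(2))
p=st["eef_pos"]; g=T(p[0],p[1],st["eef_rot"][2]-np.pi); z=p[2]-.5; s=cam("scene")
m=lambda t,b:[(t(a),t(e)) for a,e in b]
x0,y0,x1,y1=215,190,415,340; sc=4; o=np.array([x0,y0])
im=cv2.resize(s["color"][y0:y1,x0:x1,::-1],None,fx=sc,fy=sc,interpolation=cv2.INTER_CUBIC)
draw(s,im,m(g,box(45,125,-15,15,z-1,z+1)),o,sc,(0,255,255))
if len(sys.argv)>2:
    th=float(sys.argv[2]); tc=T(536.9,-205.3,-2.231); C,S=np.cos(th),np.sin(th)
    rot=lambda v:(50+v[0]*C+v[2]*S, v[1], 50-v[0]*S+v[2]*C)
    draw(s,im,[(tc(rot(a)),tc(rot(b))) for a,b in box(-114,0,-60,60,0,6)],o,sc,(0,0,255))
cv2.imwrite(f"pics/{n}.png",im)
E
python3 look.py s4 0.3
```

```text
6.2 [643.8 -66.7  81.5] [ 3.141 -0.     0.911] 21.699311578928462 [-0.8  0.6 -3.9] [ 0.18 -0.08  0.01]
```

View pics/s4.png

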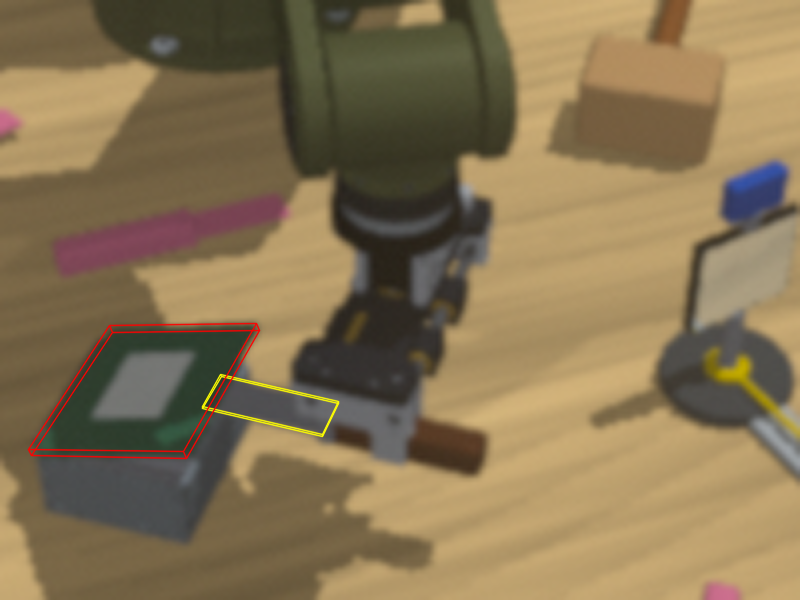

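Request:
arm_command(deltas=[{"xyz": [-0.0018,-0.0023,0.0073],"turn": [0.0,0.0,0.0]},{"xyz": [-0.0018,-0.0023,0.0073],"turn": [0.0,0.0,0.0]},{"xyz": [-0.0024,-0.0031,0.0068],"turn": [0.0,0.0,0.0]},{"xyz": [-0.0024,-0.0031,0.0068],"turn": [0.0,0.0,0.0]},{"xyz": [-0.003,-0.0039,0.0062],"turn": [0.0,0.0,0.0]},{"xyz": [-0.003,-0.0039,0.0062],"turn": [0.0,0.0,0.0]},{"xyz": [-0.0036,-0.0046,0.0053],"turn": [0.0,0.0,0.0]},{"xyz": [-0.0036,-0.0046,0.0053],"turn": [0.0,0.0,0.0]},{"xyz": [-0.004,-0.0051,0.0044],"turn": [0.0,0.0,0.0]},{"xyz": [-0.004,-0.0051,0.0044],"turn": [0.0,0.0,0.0]},{"xyz": [-0.0044,-0.0056,0.0034],"turn": [0.0,0.0,0.0]},{"xyz": [-0.0044,-0.0056,0.0034],"turn": [0.0,0.0,0.0]}])

```text
clock: 7.75
eef_pos: [605.1, -116.3, 147.9]
eef_rot: [-3.142, 0.0, 0.911]
wrist_force: [1.2, 1.1, -1.5]
finger_gap: 21.2
```

```bash
python3 look.py s5 1.2
```

```text
7.75 [ 605.1 -116.3  147.9] [-3.142  0.     0.911] 21.1932550942987 [ 1.2  1.1 -1.5] [ 0.21 -0.15  0.06]
```

View pics/s5.png

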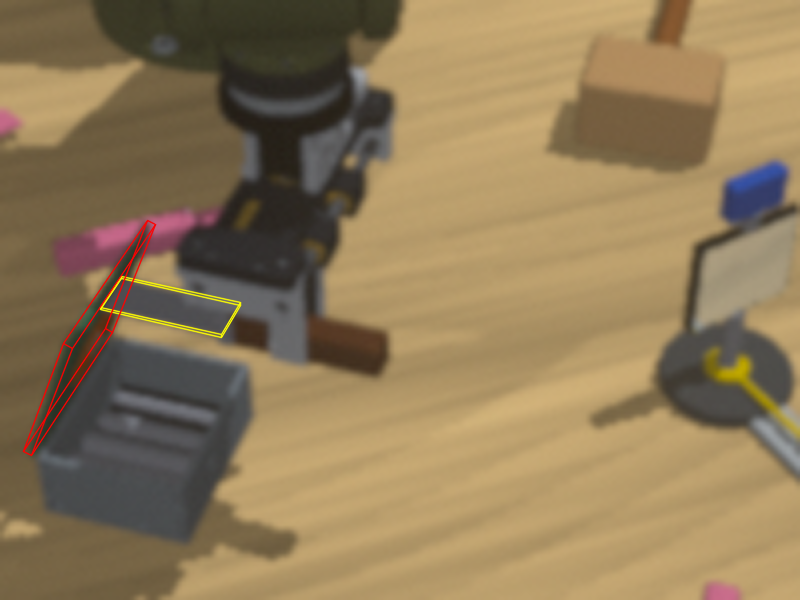

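Request:
arm_command(deltas=[{"xyz": [-0.0046,-0.006,0.0023],"turn": [0.0,0.0,0.0]},{"xyz": [-0.0046,-0.006,0.0023],"turn": [0.0,0.0,0.0]},{"xyz": [-0.0048,-0.0061,0.0012],"turn": [0.0,0.0,0.0]},{"xyz": [-0.0048,-0.0061,0.0012],"turn": [0.0,0.0,0.0]},{"xyz": [-0.0023,-0.003,0.0002],"turn": [0.0,0.0,0.0]},{"xyz": [-0.0012,-0.0015,0.0],"turn": [0.0,0.0,0.0]},{"xyz": [0.0,0.0,0.0],"turn": [0.0,0.0,0.0]},{"xyz": [0.0,0.0,0.0],"turn": [0.0,0.0,0.0]}])

```text
clock: 8.8
eef_pos: [583.1, -144.5, 154.8]
eef_rot: [-3.141, 0.0, 0.911]
wrist_force: [0.1, 0.9, -1.3]
finger_gap: 21.3
```

```bash
python3 look.py s6 1.57
```

```text
8.8 [ 583.1 -144.5  154.8] [-3.141  0.     0.911] 21.32048832696228 [ 0.1  0.9 -1.3] [ 0.02  0.06 -0.02]
```

View pics/s6.png

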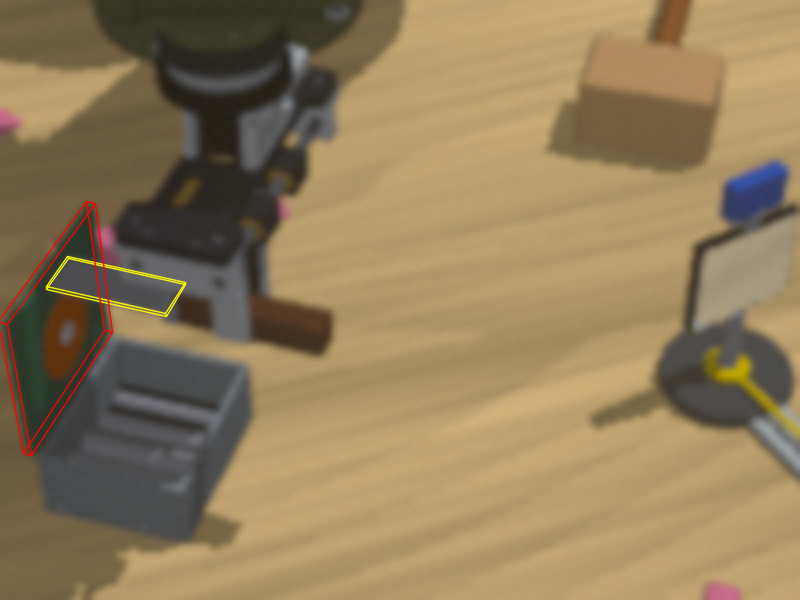

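Cover upright: it matches the 1.57 rad wireframe and the orange target shows at (68,332). Next I retract and lay the scraper at about (470,40).

Request:
arm_command(deltas=[{"xyz": [0.012,0.015,0.0],"turn": [0.0,0.0,0.0]},{"xyz": [0.022,0.028,0.0],"turn": [0.0,0.0,0.0]},{"xyz": [0.021,0.028,0.0],"turn": [0.0,0.0,0.0]},{"xyz": [-0.042,0.0284,0.0],"turn": [0.0,0.0,0.122]},{"xyz": [-0.042,0.0284,0.0],"turn": [0.0,0.0,0.122]},{"xyz": [-0.042,0.0284,0.0],"turn": [0.0,0.0,0.122]},{"xyz": [-0.042,0.0284,0.0],"turn": [0.0,0.0,0.122]},{"xyz": [0.0,0.0,-0.045],"turn": [0.0,0.0,0.0]},{"xyz": [0.0,0.0,-0.045],"turn": [0.0,0.0,0.0]},{"xyz": [0.0,0.0,-0.022],"turn": [0.0,0.0,0.0]},{"xyz": [0.0,0.0,0.0],"turn": [0.0,0.0,0.0]},{"xyz": [0.0,0.0,0.0],"turn": [0.0,0.0,0.0]}])

```text
clock: 10.35
eef_pos: [470.9, 40.4, 43.9]
eef_rot: [3.14, -0.0, 1.399]
wrist_force: [-0.3, -0.2, -1.6]
finger_gap: 21.4
```

```bash
python3 look.py s7 1.57
```

```text
10.35 [470.9  40.4  43.9] [ 3.14  -0.     1.399] 21.371181962482176 [-0.3 -0.2 -1.6] [-0.05  0.09 -0.03]
```

View pics/s7.png

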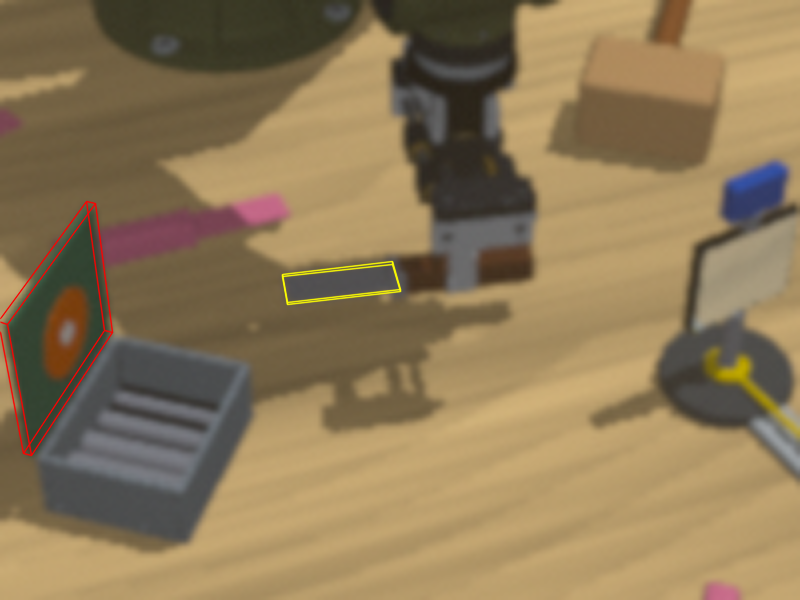

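Request:
arm_command(deltas=[{"xyz": [0.0,0.0,-0.015],"turn": [0.0,0.0,0.0]},{"xyz": [0.0,0.0,-0.01],"turn": [0.0,0.0,0.0]},{"xyz": [0.0,0.0,-0.004],"turn": [0.0,0.0,0.0]},{"xyz": [0.0,0.0,-0.0015],"turn": [0.0,0.0,0.0]},{"xyz": [0.0,0.0,0.0],"turn": [0.0,0.0,0.0]}])

```text
clock: 11.02
eef_pos: [470.2, 40.0, 12.5]
eef_rot: [3.141, -0.0, 1.399]
wrist_force: [-0.8, 0.3, -0.8]
finger_gap: 21.9
```

Request:
arm_command(deltas=[{"xyz": [0.0,0.0,0.0],"turn": [0.0,0.0,0.0]},{"xyz": [0.0,0.0,0.0],"turn": [0.0,0.0,0.0]},{"xyz": [0.0,0.0,0.0],"turn": [0.0,0.0,0.0]},{"xyz": [0.0,0.0,0.0],"turn": [0.0,0.0,0.0]},{"xyz": [0.0,0.0,0.03],"turn": [0.0,0.0,0.0]},{"xyz": [0.0,0.0,0.06],"turn": [0.0,0.0,0.0]},{"xyz": [0.0,0.0,0.06],"turn": [0.0,0.0,0.0]},{"xyz": [0.0,0.0,0.06],"turn": [0.0,0.0,0.0]},{"xyz": [0.0,0.0,0.03],"turn": [0.0,0.0,0.0]}], gripper=0.5, force=60)

```text
clock: 12.15
eef_pos: [470.5, 40.0, 255.7]
eef_rot: [3.138, -0.001, 1.399]
wrist_force: [-0.4, 0.3, -0.6]
finger_gap: 47.3
```

Run:
```python
from ov import *
st=read_state(); print(st["clock"],st["eef_pos"].round(1),st["eef_rot"].round(3),st["finger_gap"])
c=cam("top"); s=cam("scene")
crop(c,225,105,445,275,3.6,"pics/t8.png"); crop(s,215,180,485,370,2.9,"pics/s8.png")
```

```text
12.15 [470.5  40.  255.7] [ 3.138e+00 -1.000e-03  1.399e+00] 47.25029163487617
```

View pics/t8.png

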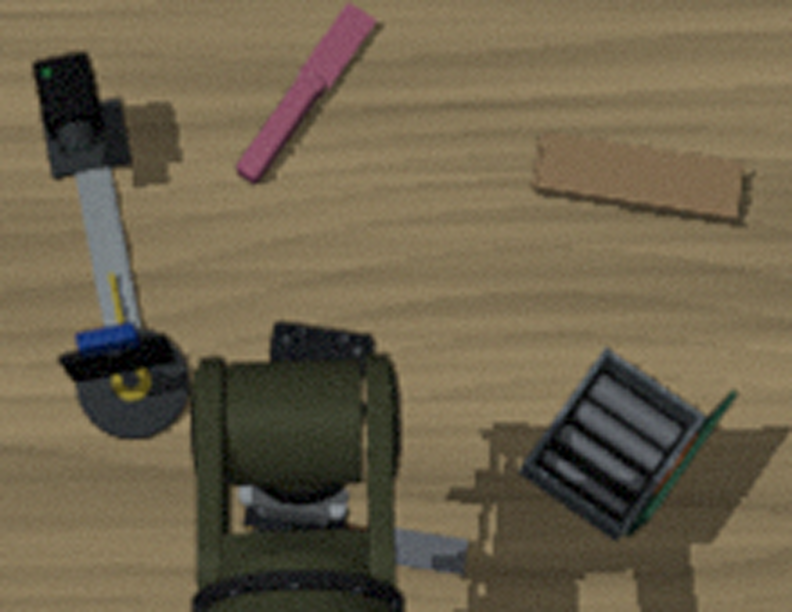

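View pics/s8.png

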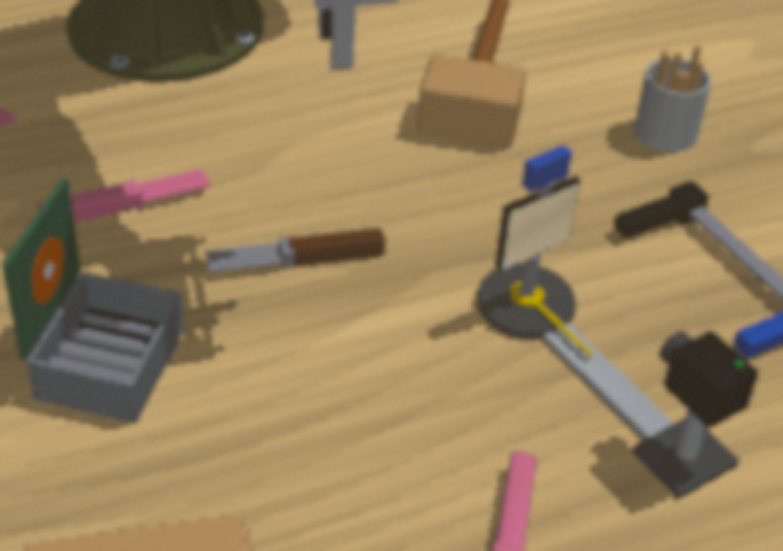

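The scraper lies flat and clear, the cover stands upright, and the rig is untouched. Next I refine the rig pose from the blue grip and yellow pointer.

```bash
cat > rig.py <<'E'
from ov import *
def tri(c,s,a,b):
    Pc=c["K"]@np.c_[c["R"],c["tvec"]]; Ps=s["K"]@np.c_[s["R"],s["tvec"]]
    X=cv2.triangulatePoints(Pc,Ps,np.float64(a).reshape(2,1),np.float64(b).reshape(2,1))[:,0]; return X[:3]/X[3]
def mask(c,lo,hi,roi):
    h=cv2.cvtColor(c["color"],cv2.COLOR_RGB2HSV); m=cv2.inRange(h,lo,hi); r=np.zeros_like(m); x0,y0,x1,y1=roi; r[y0:y1,x0:x1]=m[y0:y1,x0:x1]
    ys,xs=np.nonzero(r); return np.c_[xs,ys]
E
python3 - <<'E'
from rig import *
c=cam("top"); s=cam("scene")
B=((105,120,50),(130,255,255)); Y=((20,150,90),(34,255,255))
bt=mask(c,*B,(235,185,275,215)); bs=mask(s,*B,(390,225,418,250))
print(len(bt),len(bs),tri(c,s,bt.mean(0),bs.mean(0)))
for cc,roi in((c,(240,175,285,220)),(s,(385,270,425,310))):
    y=mask(cc,*Y,roi); W=pix2z(cc,y,12); 
    print(len(y),W.min(0).round(0),W.max(0).round(0))
    far=W[np.hypot(*(W[:,:2]-[604,194]).T)>35]; ring=W[np.hypot(*(W[:,:2]-[604,194]).T)<25]
    v=cv2.fitLine(np.float32(far[:,:2]),cv2.DIST_L2,0,.01,.01).ravel(); print("line yaw",np.arctan2(v[1],v[0]), "far c",far.mean(0).round(1),"ring",((ring.min(0)+ring.max(0))/2).round(1), "yaw from pivot",np.arctan2(*(far.mean(0)[:2]-[604,194])[::-1]))
# base circle: dark pixels
for cc,roi in((c,(240,195,285,232)),):
    pass
E
```

```text
82 108 [602.67777168 194.05744854 175.41852688]
38 [589. 183.  12.] [692. 211.  12.]
line yaw 0.17662592 far c [673.5 207.8  12. ] ring [599.9 196.7  12. ] yaw from pivot 0.1958505558935215
98 [580. 179.  12.] [681. 212.  12.]
line yaw 0.18139282 far c [654.3 206.   12. ] ring [604.2 195.5  12. ] yaw from pivot 0.23481696939660784
```

Request:
arm_command(deltas=[{"xyz": [0.0331,0.0386,0.0],"turn": [0.0,0.0,0.088]},{"xyz": [0.0331,0.0386,0.0],"turn": [0.0,0.0,0.088]},{"xyz": [0.0331,0.0386,0.0],"turn": [0.0,0.0,0.088]},{"xyz": [0.0332,0.0386,0.0],"turn": [0.0,0.0,0.088]},{"xyz": [0.0,0.0,0.0],"turn": [0.0,0.0,0.0]},{"xyz": [0.0,0.0,-0.025],"turn": [0.0,0.0,0.0]},{"xyz": [0.0,0.0,0.0],"turn": [0.0,0.0,0.0]}])

```text
clock: 13.22
eef_pos: [601.4, 193.6, 224.6]
eef_rot: [-3.137, 0.0, 1.75]
wrist_force: [-0.1, 0.8, 0.1]
finger_gap: 47.0
```

Run:
```python
from rig import *
st=read_state(); print(st["clock"],st["eef_pos"].round(1),st["eef_rot"].round(3),st["finger_gap"])
c=cam("top"); s=cam("scene")
o=mask(s,(5,150,60),(18,255,255),(215,250,245,300)); print(len(o),o.mean(0), pix2z(s,[o.mean(0)],105), proj(s,[506.2,-244.8,105]))
crop(c,205,105,345,255,4,"pics/t9.png"); crop(s,345,180,485,320,4.2,"pics/s9.png")
```

```text
13.225 [601.4 193.6 224.6] [-3.137  0.     1.75 ] 46.95171577381897
164 [230.77439024 272.79268293] [[ 508.63675203 -244.68470112  105.        ]] [[230.53552333 272.18794468]]
```

View pics/s9.png

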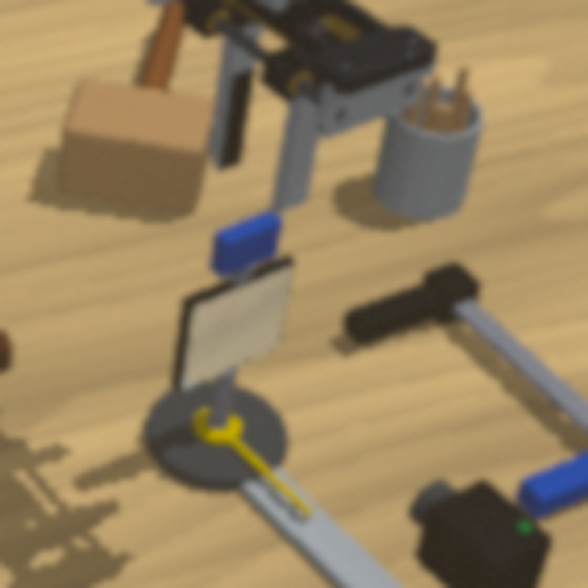

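The target pixel agrees with the prediction to within 1 px. The fingers hang centred above the blue grip at (247,245), so I descend.

Request:
arm_command(deltas=[{"xyz": [0.001,0.0005,-0.02],"turn": [0.0,0.0,0.0]},{"xyz": [0.0,0.0,-0.02],"turn": [0.0,0.0,0.0]},{"xyz": [0.0,0.0,-0.014],"turn": [0.0,0.0,0.0]},{"xyz": [0.0,0.0,-0.006],"turn": [0.0,0.0,0.0]},{"xyz": [0.0,0.0,0.0],"turn": [0.0,0.0,0.0]}])

```text
clock: 13.95
eef_pos: [603.7, 194.9, 167.7]
eef_rot: [3.141, -0.0, 1.751]
wrist_force: [-0.7, -0.3, -0.7]
finger_gap: 47.0
```

Run:
```python
from rig import *
s=cam("scene"); crop(s,345,180,485,320,4.2,"pics/s10.png")
```

```text
(no output)
```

View pics/s10.png

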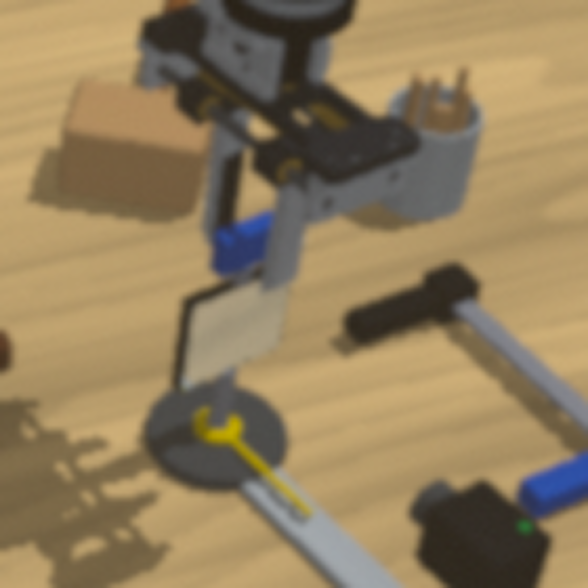

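Request:
arm_command(deltas=[{"xyz": [0.0,0.0,0.0],"turn": [0.0,0.0,0.0]},{"xyz": [0.0,0.0,0.0],"turn": [0.0,0.0,0.0]},{"xyz": [0.0,0.0,0.0],"turn": [0.0,0.0,0.0]},{"xyz": [0.0,0.0,0.0],"turn": [0.0,0.0,0.0]},{"xyz": [0.0,0.0,0.0],"turn": [0.0,0.0,0.0]},{"xyz": [0.0,0.0,0.0],"turn": [0.0,0.0,0.0]},{"xyz": [0.0,0.0,0.0],"turn": [0.0,0.0,0.0]}], gripper=1.0, force=25)

```text
clock: 14.88
eef_pos: [601.0, 194.5, 167.4]
eef_rot: [-3.134, 0.0, 1.751]
wrist_force: [-24.2, -6.2, 11.1]
finger_gap: 14.0
```

Gripped, with a 24 N side load from a centring error of a few mm. I'll ease it off.

Request:
arm_command(deltas=[{"xyz": [-0.0015,-0.0004,0.0],"turn": [0.0,0.0,0.0]},{"xyz": [0.0,0.0,0.0],"turn": [0.0,0.0,0.0]},{"xyz": [0.0,0.0,0.0],"turn": [0.0,0.0,0.0]}])

```text
clock: 15.25
eef_pos: [600.8, 194.5, 167.4]
eef_rot: [-3.138, -0.0, 1.751]
wrist_force: [-11.7, -2.1, 5.4]
finger_gap: 13.9
```

Request:
arm_command(deltas=[{"xyz": [-0.0014,-0.0003,0.0],"turn": [0.0,0.0,0.0]},{"xyz": [0.0,0.0,0.0],"turn": [0.0,0.0,0.0]},{"xyz": [0.0,0.0,0.0],"turn": [0.0,0.0,0.0]}])

```text
clock: 15.62
eef_pos: [600.7, 194.4, 167.4]
eef_rot: [-3.142, -0.0, 1.751]
wrist_force: [-1.0, 2.6, 2.0]
finger_gap: 14.1
```

Request:
arm_command(deltas=[{"xyz": [0.0,0.0,0.0],"turn": [0.0,0.0,-0.08]},{"xyz": [0.0,0.0,0.0],"turn": [0.0,0.0,-0.08]},{"xyz": [0.0,0.0,0.0],"turn": [0.0,0.0,-0.08]},{"xyz": [0.0,0.0,0.0],"turn": [0.0,0.0,-0.08]},{"xyz": [0.0,0.0,0.0],"turn": [0.0,0.0,-0.08]},{"xyz": [0.0,0.0,0.0],"turn": [0.0,0.0,-0.08]},{"xyz": [0.0,0.0,0.0],"turn": [0.0,0.0,0.0]}])

```text
clock: 16.5
eef_pos: [600.7, 194.4, 167.4]
eef_rot: [-3.141, -0.0, 1.271]
wrist_force: [-1.0, 1.7, 1.8]
finger_gap: 13.6
```

Request:
arm_command(deltas=[{"xyz": [0.0,0.0,0.0],"turn": [0.0,0.0,-0.08]},{"xyz": [0.0,0.0,0.0],"turn": [0.0,0.0,-0.08]},{"xyz": [0.0,0.0,0.0],"turn": [0.0,0.0,-0.08]},{"xyz": [0.0,0.0,0.0],"turn": [0.0,0.0,-0.08]},{"xyz": [0.0,0.0,0.0],"turn": [0.0,0.0,-0.08]},{"xyz": [0.0,0.0,0.0],"turn": [0.0,0.0,-0.08]},{"xyz": [0.0,0.0,0.0],"turn": [0.0,0.0,-0.02]},{"xyz": [0.0,0.0,0.0],"turn": [0.0,0.0,0.0]},{"xyz": [0.0,0.0,0.0],"turn": [0.0,0.0,0.0]}])

```text
clock: 17.62
eef_pos: [600.7, 194.4, 167.4]
eef_rot: [-3.142, -0.0, 0.772]
wrist_force: [-1.3, 2.9, 3.7]
finger_gap: 14.0
```

Run:
```python
from rig import *
st=read_state(); print(st["clock"],st["eef_pos"].round(1),st["eef_rot"].round(3),st["finger_gap"],st["wrist_force"].round(1))
s=cam("scene"); c=cam("top"); crop(s,205,170,475,340,2.9,"pics/s11.png"); crop(s,345,180,485,320,4.2,"pics/s11b.png"); crop(c,225,105,445,275,3.6,"pics/t11.png")
Y=((20,130,70),(34,255,255))
for cc,roi in((s,(350,260,425,310)),(c,(240,190,290,270))):
    y=mask(cc,*Y,roi); W=pix2z(cc,y,12)[:,:2]; d=np.hypot(*(W-[601,194.4]).T)
    far=W[(d>30)&(d<110)]; print(len(y),len(far), d.max())
    if len(far)>5:
        v=cv2.fitLine(np.float32(far),cv2.DIST_L2,0,.01,.01).ravel(); print("line",np.arctan2(v[1],v[0]),"mean dir",np.arctan2(*(far.mean(0)-[601,194.4])[::-1]), far.mean(0))
```

```text
17.625 [600.7 194.4 167.4] [-3.142 -0.     0.772] 14.045264819266007 [-1.3  2.9  3.7]
158 72 95.73445051150513
line 1.3628521 mean dir -1.830896443597461 [584.59025864 132.73908744]
23 23 85.34316924306052
line 1.3691018 mean dir -1.7417224748804694 [589.32365285 126.75432895]
```

View pics/s11b.png

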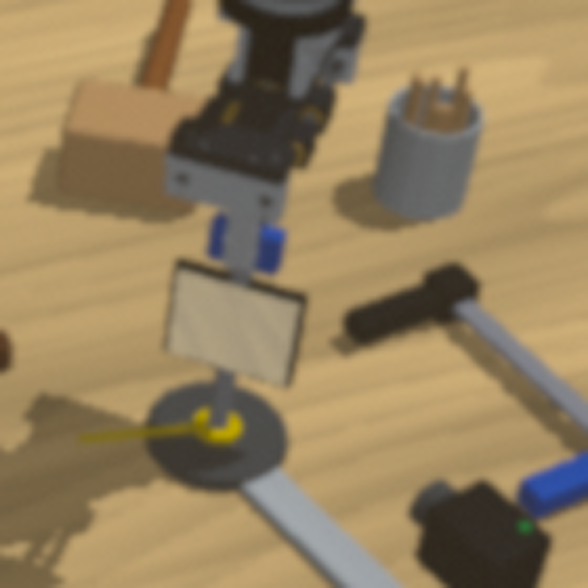

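View pics/t11.png

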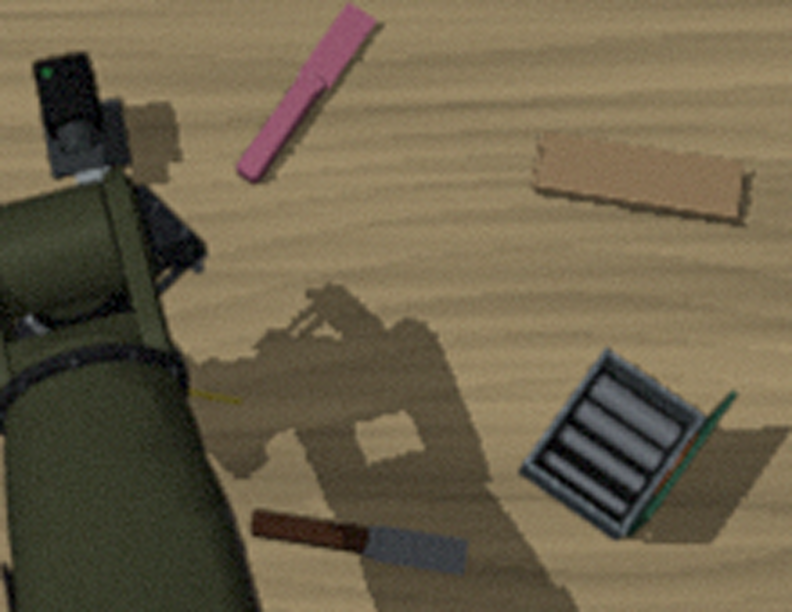

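Request:
arm_command(deltas=[{"xyz": [0.0,0.0,0.0],"turn": [0.0,0.0,-0.002]},{"xyz": [0.0,0.0,0.0],"turn": [0.0,0.0,0.0]},{"xyz": [0.0,0.0,0.0],"turn": [0.0,0.0,0.0]},{"xyz": [0.0,0.0,0.0],"turn": [0.0,0.0,0.0]}])

```text
clock: 18.23
eef_pos: [600.7, 194.3, 167.4]
eef_rot: [-3.142, -0.0, 0.769]
wrist_force: [-1.4, 5.0, 2.8]
finger_gap: 13.6
```

Run:
```python
from rig import *
st=read_state(); print(st["clock"],st["eef_rot"].round(3),st["finger_gap"],st["wrist_force"].round(1))
s=cam("scene"); cv2.imwrite("pics/s12.png",s["color"][:,:,::-1])
y=mask(s,(20,130,70),(34,255,255),(350,260,425,310)); W=pix2z(s,y,12)[:,:2]; d=np.hypot(*(W-[601,194.4]).T); far=W[(d>30)&(d<110)]
v=cv2.fitLine(np.float32(far),cv2.DIST_L2,0,.01,.01).ravel(); a=np.arctan2(v[1],v[0])-np.pi; print(a, "x at y=-245:", far.mean(0)[0]+(-245-far.mean(0)[1])/np.tan(a))
```

```text
18.225 [-3.142 -0.     0.769] 13.632256192278707 [-1.4  5.   2.8]
-1.7746323 x at y=-245: 505.75167031621663
```

View pics/s12.png

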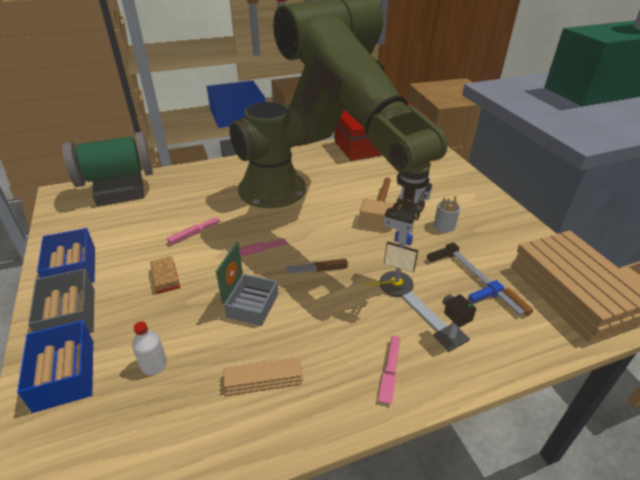

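The scene shows the cover upright at (230,272), the scraper flat at (316,267), the mirror gripped at (402,240), the pointer aimed at the target, and the bystanders in place.

```bash
python3 -c "
from cell import *
print(sign_off())"
```

```text
the job is handed in; nothing more can be done
None
```

I finished the job and handed it in at about 18 s of the 66 s allowed, with the gripper still holding the mirror; sign-off gave no verdict.

- **Cover:** I picked up the wooden scraper and levered the cover open with its blade. In the scene view the cover matches a 1.57 rad (upright) outline.
- **Scraper:** It lies flat at about (470, 40), clear of the case and rig, and I let go of it there.
- **Mirror:** I turned it about 0.98 rad clockwise by its blue grip. Extended to the target's distance, the pointer line reaches x ≈ 505 and 506 in two scene-view fits and 513 in a weaker top-view fit (23 pixels). The target is at x ≈ 506–509, so they agree to a few mm. I judged the aim from the pointer only; no picture shows what the rig's camera sees.
- **Disagreements:** When the gripper closed on the mirror, the grip sat 2–3 mm from where I had estimated it. That gave a brief 24 N side load at the wrist, which I eased to a few N before turning the mirror.
- **Other objects:** Nothing else on the bench looks moved in the last picture, judged by eye.

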